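# Cull the broken bead and tip the tray into the feeder hopper

### The job

Pick the one broken (short, chipped) bead out of the tipping tray and put it in the shallow white dish, leaving the whole beads in the tray. Then tip the tray with its lever so that all five whole beads slide into the feeder's hopper, and gently ease the tray back down level without letting it drop. Spill nothing and leave the other things on the bench where they are.

Things in the scene. Friction and masses are not known exactly. Their poses are not given: they have to be found in the camera images.
- bead0: one of the five whole beads, a terracotta-coloured stone block with rounded edges, 40 (x) x 20 (y) x 18 (z) mm, 20 to 45 g, string hole through its length; origin at the centre of its underside. It starts lying flat on the tray floor at any yaw, in any of six places (two across, three along the tray, about 66 mm apart)
- bead1: one of the five whole beads, a terracotta-coloured stone block with rounded edges, 40 (x) x 20 (y) x 18 (z) mm, 20 to 45 g, string hole through its length; origin at the centre of its underside. It starts lying flat on the tray floor at any yaw, in any of six places (two across, three along the tray, about 66 mm apart)
- bead2: one of the five whole beads, a terracotta-coloured stone block with rounded edges, 40 (x) x 20 (y) x 18 (z) mm, 20 to 45 g, string hole through its length; origin at the centre of its underside. It starts lying flat on the tray floor at any yaw, in any of six places (two across, three along the tray, about 66 mm apart)
- bead3: one of the five whole beads, a terracotta-coloured stone block with rounded edges, 40 (x) x 20 (y) x 18 (z) mm, 20 to 45 g, string hole through its length; origin at the centre of its underside. It starts lying flat on the tray floor at any yaw, in any of six places (two across, three along the tray, about 66 mm apart)
- bead4: one of the five whole beads, a terracotta-coloured stone block with rounded edges, 40 (x) x 20 (y) x 18 (z) mm, 20 to 45 g, string hole through its length; origin at the centre of its underside. It starts lying flat on the tray floor at any yaw, in any of six places (two across, three along the tray, about 66 mm apart)
- broken: the broken bead: same stone, width and height as the whole ones but under half as long, 18 (x) x 20 (y) x 18 (z) mm, the last 6 mm at +x chipped down to 9 mm high; 13 to 21 g; origin under its middle. Lies flat in one of the six places; its two y faces, 20 mm apart, are the ones to grip: 25 mm free beside each
- dish: shallow round white reject dish, a loose bowl of 0.3 kg, rim radius 55 mm, height 32 mm, inner floor about 5 mm up; origin at the centre of its underside. It stands on the bench left or right of the feeder
- tray (a joint): tilt of the tipping tray in rad: 0 level (start), grows to a stop at 1.2 as its +y end rises. About 0.25 kg, nearly free on its hinge: it falls back quickly by its own weight when nothing holds it. All beads have slid out by about 1.1
- tray_floor (a point): point on the top of the tray's floor, moving with the tray; x across, y along it away from the hinge, z out of the floor. Aluminium tray, inside 152 mm across (x +-76), from y -125 (open end, no wall, over the hopper; hinge at y -108) to y +107 (end wall); three walls 22 mm high, 4 mm thick. Level, the floor is 130 mm above the bench
- hinge (a point): fixed point on the hinge axis at mid-tray, level with the tray floor, 130 mm above the bench; x along the hinge axis (roughly away from the robot), y towards the tray, -y towards the hopper. The feeder is bolted to the bench
- lever_end (a point): centre of the black rubber roller (radius 10, length 52 mm, axis x) ending the tipping lever, fixed to the tray on its robot side. In hinge's frame at x -140, y -78, z +54 mm when level (95 mm from the hinge axis, 35 deg above it); pressed down it swings about that axis, raising the tray, to y -80, z -50 at 1.16 rad. Takes 1 to 8 N. Clear below and 15 mm round its ends
- hopper_floor (a point): centre of the hopper's flat floor, 47 mm above the bench; axes as hinge, which is 83 mm away at +y. Steel hopper, open on top, inside 172 (x) by 150 (y) mm; walls end 130 mm above the bench at the sides, 155 mm at the far (-y) end, 115 mm under the tray's open end
- spool: brass wire spool, 52 mm wide, 35 mm high, origin under it; a bystander; leave it where it is
- jar: closed glass jar, radius 26 mm, 65 mm high, origin under it; a bystander; leave it where it is
- cup: blue cup, rim radius 34 mm, 70 mm high, origin under it; a bystander; leave it where it is
- pliers: pliers lying flat, 155 mm long, 13 mm high, origin at the pivot, x towards the jaws; a bystander; leave it where it is
- brush: small brush lying flat along its x; a bystander; leave it where it is
- gauge: flat steel gauge block 75 x 35 x 14 mm, origin under it; a bystander; leave it where it is
Mind the look-alikes: they are no part of the job. What is shaped like the bead0 but green or grey is not meant.

How it is judged (in metres and radians):
On the way, in this order (a step that is already met when the one before it is completed fails the run):
1. the broken bead lies released in the dish, the five whole beads are still in the tray (horizontal distance between broken and dish below 0.05 m and z of broken in the frame of dish between 0 and 0.035 m and contact force between the fingers and broken below 0.05 N and x of bead0 in the frame of tray_floor between -0.08 and 0.08 m and y of bead0 in the frame of tray_floor between -0.115 and 0.115 m and z of bead0 in the frame of tray_floor between -0.03 and 0.03 m and x of bead1 in the frame of tray_floor between -0.08 and 0.08 m and y of bead1 in the frame of tray_floor between -0.115 and 0.115 m and z of bead1 in the frame of tray_floor between -0.03 and 0.03 m and x of bead2 in the frame of tray_floor between -0.08 and 0.08 m and y of bead2 in the frame of tray_floor between -0.115 and 0.115 m and z of bead2 in the frame of tray_floor between -0.03 and 0.03 m and x of bead3 in the frame of tray_floor between -0.08 and 0.08 m and y of bead3 in the frame of tray_floor between -0.115 and 0.115 m and z of bead3 in the frame of tray_floor between -0.03 and 0.03 m and x of bead4 in the frame of tray_floor between -0.08 and 0.08 m and y of bead4 in the frame of tray_floor between -0.115 and 0.115 m and z of bead4 in the frame of tray_floor between -0.03 and 0.03 m), for 0.2 s.
2. the tray is tipped up (more than 0.5 rad) by the lever's roller (value of joint tray above 0.5 rad and distance between the grasp point and lever_end below 0.09 m), for 0.1 s.
At the end, for the whole second after the job is handed in: The broken bead rests in the dish (within 50 mm of its centre), all five whole beads rest inside the hopper, and the tray is back down level (within 0.06 rad) (horizontal distance between broken and dish below 0.05 m and z of broken in the frame of dish between 0 and 0.035 m and contact force between the fingers and broken below 0.05 N and x of bead0 in the frame of hopper_floor between -0.09 and 0.09 m and y of bead0 in the frame of hopper_floor between -0.08 and 0.08 m and z of each of bead0, bead1, bead2, bead3, bead4 in the frame of hopper_floor below 0.07 m and linear speed of each of bead0, bead1, bead2, bead3, bead4, broken below 0.03 m/s and x of bead1 in the frame of hopper_floor between -0.09 and 0.09 m and y of bead1 in the frame of hopper_floor between -0.08 and 0.08 m and x of bead2 in the frame of hopper_floor between -0.09 and 0.09 m and y of bead2 in the frame of hopper_floor between -0.08 and 0.08 m and x of bead3 in the frame of hopper_floor between -0.09 and 0.09 m and y of bead3 in the frame of hopper_floor between -0.08 and 0.08 m and x of bead4 in the frame of hopper_floor between -0.09 and 0.09 m and y of bead4 in the frame of hopper_floor between -0.08 and 0.08 m and value of joint tray below 0.06 rad); the robot touches nothing.
It fails at once if a bead or the broken bead falls on the bench, or the broken bead falls in the hopper (height (world z) of any of bead0, bead1, bead2, bead3, bead4 below 0.03 m or (height (world z) of broken below 0.03 m and horizontal distance between broken and dish above 0.06 m) or (x of broken in the frame of hopper_floor between -0.09 and 0.09 m and y of broken in the frame of hopper_floor between -0.08 and 0.08 m and z of broken in the frame of hopper_floor below 0.05 m)).
It fails at once if the tray is flung up or dropped (turns faster than 2.5 rad/s) (velocity of joint tray above 2.5 rad/s or velocity of joint tray below -2.5 rad/s).
It fails at once if a bystander is moved by more than 30 mm (distance of any of spool, jar, cup, pliers, brush, gauge from where it was at the start of the episode above 0.03 m).
It also fails if it takes over 67 s, if anything falls off the work surface, if the arm or the gripper's body presses on something with over 40 N, if the wrist force passes 120 N, or if a joint passes its speed limit or range.

### The arm

A 6-joint arm with a two-finger parallel gripper is mounted at the origin on the work surface. World frame = base frame: x ahead of the robot, y to its left, z up, the work surface at z = 0. Lengths are in mm, angles in rad, forces in N, time in s.
With the tool pointing down it reaches from about 325 to 850 mm from the base axis. Payload 15.5 kg.
Tool frame: the origin (TCP) lies at the very end of the fingers, on their centre line; the grasp point (between the pads) lies 19 mm behind it; z points along the fingers, y is the line along which they close (so a half turn about z gives the same grasp; the last joint's range is limited). The gripper opens to 91 mm and grips with 3 to 60 N. Pads are 32 mm wide; open, the fingers measure 118 mm over their backs; the gripper's body (76 mm by 178 mm) begins 60 mm behind the grasp point.
Start: joints at [1.125, 0.494, 1.345, -0, 1.302, -0.096], TCP at [214.776, 586.939, 213.915] pointing down, gripper open.
Joint ranges: [-2.91, 2.91], [-0.82, 2.16], [0.22, 2.67], [-1.22, 4.37], [0.12, 2.79], [-3.08, 3.08]. Speed limits (rad/s): [1.89, 1.89, 2.57, 3.01, 3.01, 3.01].

### API

Orientations are given as a rotation vector (axis times angle).
In Python, from station import manip, optics, job_done, search_frame gives the robot as it stands.
- The arm moves only by the tool step_arm, never from a script. Its argument "deltas" is a list that holds one entry, the list of rows, each a list of 7 numbers: the shift along the tool's x, y, z scaled (see below), then the turn, a rotation vector about the tool's x, y, z scaled (see below), then the opening, from -1 (shut) to 1 (fully open). In form: [[[tx, ty, tz, wx, wy, wz, jaw], ...]]. A call has 1 to 8 rows; each row shifts and turns the commanded pose from where the row before left it, along the tool's axes as they then stand; what a row does not reach is not made up. The controller multiplies each number of a shift by 0.25 m and each number of a turn by 90 degrees. A row lasts 1/8 s, in which the tool goes at most 62.5 mm and 10.7 degrees, less where a joint would pass 70% of its speed; a pose out of reach is approached as far as the arm can. A call with a number of a shift or a turn outside -1 to 1 is refused whole. A call with a gripper value outside its range is refused whole. The fingers move at their own pace and stop on an object; "newtons" is the grip in N (left out, the last holds). Time passes only in rows, so rows that do not move let the fingers close. It gives the time, the measured TCP pose, the force, the opening and the grip force at its end, in the units of the state.
- manip.sense(): the state, without advancing time (a new reading comes with each control period).
- optics.get_image(name): name is "scene" or "top"; returns the picture (384x512x3 uint8, blue, green, red); there is no depth.
- optics.camera_params(name): a dict with "K" (3x3 intrinsics, pixels), "world_from_camera" (4x4, takes a point from camera to world coordinates). Camera axes: x right, y down, z forward; pixel columns grow to the right and rows downward; lengths in mm; the calibration is good to about 2 mm. A picture is of the moment at which its call begins. camera_params takes no time and is no camera call.
- job_done(): hands the job in; it is judged then, once.
Trained networks look in the newest picture that a camera, given by its name, has taken for a name from the list of things; names that differ only in an ending like _2 or _b are one class to them, and where a whole thing is asked for, a point or a joint stands for the part that bears it (a point fixed in the world has none). Each returns a list of dicts, best first, with "p" (0 to 1); they miss things now and then, are a little off and sometimes report something else, mostly with a low value. They report only what shows in the picture. A call takes as long as a camera call. They do not tell look-alikes from the thing itself.
- search_frame(name, camera): "rect" ([left, top, right, bottom] in pixels, round what is visible of it).
The state is a dict: "t": time; "joint_positions": joint angles; "qvel": joint speeds; "tau": joint torques, N m; "position": TCP position; "tcp_rot": TCP orientation; "ft_force": force on the tool from outside, world axes, zero at the start; "ft_torque": the same for the moment, N m; "opening": finger opening in mm; "grip_force": force on a finger pad.
Only numpy, scipy, OpenCV 4.12 (cv2) and the standard library are available. Lean on these libraries where they do the work, as an engineer would, in place of code of your own. Each camera call takes 0.05 s, during which the arm holds its last target. There are 200 camera calls.

## Working session

There is one attempt and no reset: what is moved stays moved. The work goes in short steps, Python scripts to look and compute and a tool call to move; the robot and the scene stay as the last step left them, time stands still between calls to the robot, and variables do not carry over. Pictures are saved under pics/ and viewed, at most 10 in all, crops included, and the job is handed in when it is done.

Besides the shell and the picture viewer there is one more tool, called after "Request:" as a command line: name --argument value ..., lists and objects as JSON in quotes. step_arm: Moves the arm, as the interface text tells. Shifts and turns lie within -1 to 1; 1 stands for 0.25 m of shift or 90 degrees of turn. Its arguments: {"type":"object","properties":{"deltas":{"type":"array","items":{"type":"array","items":{"type":"array","items":{"type":"number"}}}},"newtons":{"type":"number"}},"required":["deltas"]}

```bash
mkdir -p pics; cat > h.py <<'E'
import numpy as np, cv2
from station import manip, optics, search_frame
def ray(cam,uv,z):
    P=optics.camera_params(cam);K=np.array(P["K"]);T=np.array(P["world_from_camera"])
    uv=np.atleast_2d(np.array(uv,float))
    d=np.c_[uv,np.ones(len(uv))]@np.linalg.inv(K).T@T[:3,:3].T
    o=T[:3,3]; return o+d*((z-o[2])/d[:,2])[:,None]
def proj(cam,p):
    P=optics.camera_params(cam);K=np.array(P["K"]);T=np.linalg.inv(np.array(P["world_from_camera"]))
    p=np.atleast_2d(np.array(p,float)); c=p@T[:3,:3].T+T[:3,3]; q=c@K.T; return q[:,:2]/q[:,2:]
E
python3 - <<'E'
from h import *
a=optics.get_image("top");b=optics.get_image("scene")
cv2.imwrite("pics/top0.png",a);cv2.imwrite("pics/scene0.png",b)
for c in("top","scene"):
    P=optics.camera_params(c);print(c,np.round(P["K"],1).tolist(),np.round(P["world_from_camera"],3).tolist())
for n in("broken","bead0","dish","tray","lever_end","hopper_floor"):
    for c in("top","scene"):
        print(n,c,[(np.round(d["rect"]).tolist(),round(d["p"],2)) for d in search_frame(n,c)])
E
```

```text
top [[389.8, 0.0, 258.3], [0.0, 389.8, 193.7], [0.0, 0.0, 1.0]] [[-0.019, -0.983, 0.182, 323.066], [-1.0, 0.015, -0.026, 40.129], [0.023, -0.182, -0.983, 1258.121], [0.0, 0.0, 0.0, 1.0]]
scene [[381.5, 0.0, 255.0], [0.0, 381.5, 191.5], [0.0, 0.0, 1.0]] [[-0.447, 0.523, -0.726, 1191.178], [0.894, 0.265, -0.36, 374.512], [0.004, -0.81, -0.586, 685.288], [0.0, 0.0, 0.0, 1.0]]
broken top []
broken scene []
bead0 top [([219.0, 147.0, 232.0, 158.0], 0.64), ([194.0, 148.0, 206.0, 154.0], 0.57), ([219.0, 166.0, 232.0, 180.0], 0.5), ([342.0, 144.0, 358.0, 166.0], 0.22)]
bead0 scene [([245.0, 229.0, 262.0, 245.0], 0.6), ([284.0, 214.0, 301.0, 238.0], 0.56), ([320.0, 322.0, 333.0, 346.0], 0.55), ([262.0, 208.0, 276.0, 228.0], 0.51), ([351.0, 277.0, 368.0, 292.0], 0.51), ([273.0, 236.0, 291.0, 254.0], 0.49), ([232.0, 201.0, 252.0, 217.0], 0.45)]
dish top [([349.0, 207.0, 380.0, 242.0], 0.95)]
dish scene []
tray top [([186.0, 126.0, 297.0, 214.0], 0.98)]
tray scene [([184.0, 151.0, 321.0, 273.0], 0.88)]
lever_end top [([188.0, 122.0, 296.0, 215.0], 0.94), ([201.0, 241.0, 238.0, 282.0], 0.46)]
lever_end scene [([185.0, 148.0, 321.0, 274.0], 0.93)]
hopper_floor top [([185.0, 124.0, 321.0, 213.0], 0.63), ([371.0, 182.0, 390.0, 198.0], 0.48)]
hopper_floor scene [([130.0, 152.0, 327.0, 323.0], 0.57)]
```

```bash
python3 -c "
from h import *
print(manip.sense())"
```

```text
{'t': 0.7, 'joint_positions': array([ 1.12448642e+00,  4.93593621e-01,  1.34547830e+00,  1.98988299e-05,
        1.30250518e+00, -9.55349671e-02]), 'qvel': array([-1.21238214e-03,  8.00047995e-05,  4.46722005e-04, -5.20978131e-04,
        3.61600438e-04,  2.87493076e-03]), 'tau': array([-4.28535468e-04, -8.78487754e+01, -3.82192898e+01,  7.05225673e-02,
        4.41296445e-02,  1.55526186e-05]), 'position': array([214.78257567, 586.94890573, 213.92629881]), 'tcp_rot': array([-5.48181146e-01, -3.09338194e+00, -3.15935412e-05]), 'ft_force': array([ 0.20130336, -0.33986304, -0.00957034]), 'ft_torque': array([0.04189004, 0.02131282, 0.00495858]), 'grip_force': 0.0, 'opening': 91.19993409594456}
```

View pics/top0.png

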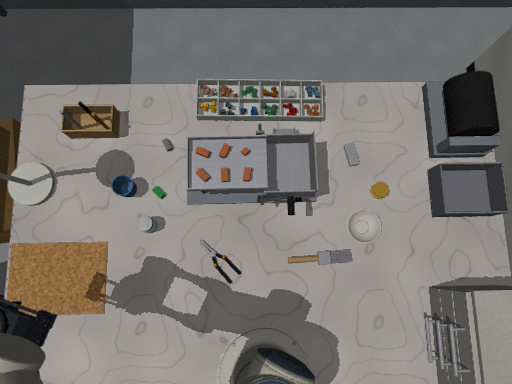

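View pics/scene0.png

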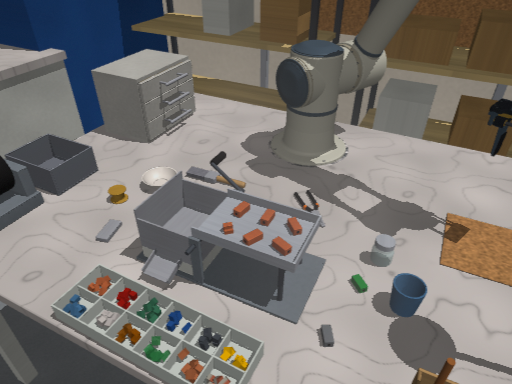

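The top view shows six terracotta beads in the tray (px 203,152; 224,150; 245,151; 202,174; 225,174; 247,174). The bead at (245,151) is visibly short. The look-alikes are a grey block at (168,145), a green one at (159,192), a gauge at (351,154), and the coloured parts in the sorter box. The dish is at (365,226) and the lever roller at (291,205). I'll take a close crop to check.

```bash
cat > crop.py <<'E'
from h import *
a=cv2.imread("pics/top0.png");b=cv2.imread("pics/scene0.png")
A=cv2.resize(a[120:245,180:390],None,fx=3.8,fy=3.8,interpolation=cv2.INTER_CUBIC)
cv2.imwrite("pics/c1.png",A)
B=cv2.resize(b[140:290,130:330],None,fx=4,fy=4,interpolation=cv2.INTER_CUBIC)
cv2.imwrite("pics/c2.png",B)
for cam,im,roi in(("top",a,(185,130,270,195)),("scene",b,(195,190,320,265))):
    hsv=cv2.cvtColor(im,cv2.COLOR_BGR2HSV)
    m=cv2.inRange(hsv,(0,120,60),(14,255,255));k=np.zeros_like(m);k[roi[1]:roi[3],roi[0]:roi[2]]=1;m*=k
    n,l,s,c=cv2.connectedComponentsWithStats(m)
    for i in range(1,n):
        if s[i,4]>15:
            pts=np.argwhere(l==i)[:,::-1].astype(float)
            w=ray(cam,pts,143)[:,:2]; r=cv2.minAreaRect(w.astype(np.float32))
            print(cam,c[i].round(1),s[i,4],w.mean(0).round(1),[np.round(x,1) for x in r])
P=lambda *q:ray("top",[q[:2]],q[2])[0].round(1)
print("roller?",P(291,207,184)); print("dish rim",P(365,226,30),P(350,226,30),P(381,226,30),P(365,210,30),P(365,241,30))
E
python3 crop.py
```

```text
top [224.  150.4] 88 [661.2 109.4] [array([661.2, 109.8]), array([19.8, 40.9]), np.float64(61.5)]
top [202.3 151.7] 94 [658.1 173.7] [array([658.2, 174. ]), array([40.1, 21.4]), np.float64(66.9)]
top [244.6 151. ] 37 [658.6  48.4] [array([658.6,  48.8]), array([15. , 19.6]), np.float64(45.3)]
top [246.5 173.8] 86 [589.   43.8] [array([589.1,  43.7]), array([18.4, 40.1]), np.float64(80.1)]
top [202.1 174.3] 85 [589.4 173.6] [array([589.5, 173.2]), array([40.5, 16.6]), np.float64(44.0)]
top [224.3 174.4] 88 [588.3 108.9] [array([587.9, 109.7]), array([17.6, 39.2]), np.float64(89.7)]
scene [241.3 208.6] 152 [593.5  43.4] [array([593.2,  43.3]), array([29.5, 51.2]), np.float64(79.2)]
scene [267.6 216.3] 136 [591.4 108.7] [array([592.6, 108.6]), array([54.5, 22.9]), np.float64(1.7)]
scene [294.5 224.6] 122 [590.5 172.6] [array([592. , 174.2]), array([53.7, 20.1]), np.float64(38.3)]
scene [227.6 227.7] 93 [664.7  48.4] [array([664.6,  48.1]), array([35.4, 18.1]), np.float64(35.6)]
scene [252.7 236.6] 193 [665.4 109.1] [array([665.2, 109. ]), array([30.9, 44.7]), np.float64(61.0)]
scene [282.  244.7] 159 [660.2 173.1] [array([661.6, 173.7]), array([47.7, 25.4]), np.float64(63.1)]
roller? [482.5 -79.2 184. ]
dish rim [ 440.6 -329.7   30. ] [ 441.4 -281.8   30. ] [ 439.7 -380.9   30. ] [ 491.8 -333.3   30. ] [ 393.2 -326.4   30. ]
```

View pics/c1.png

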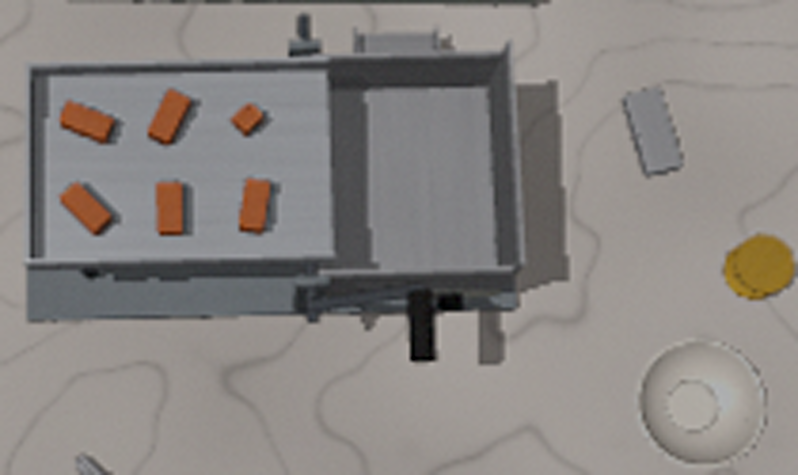

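View pics/c2.png

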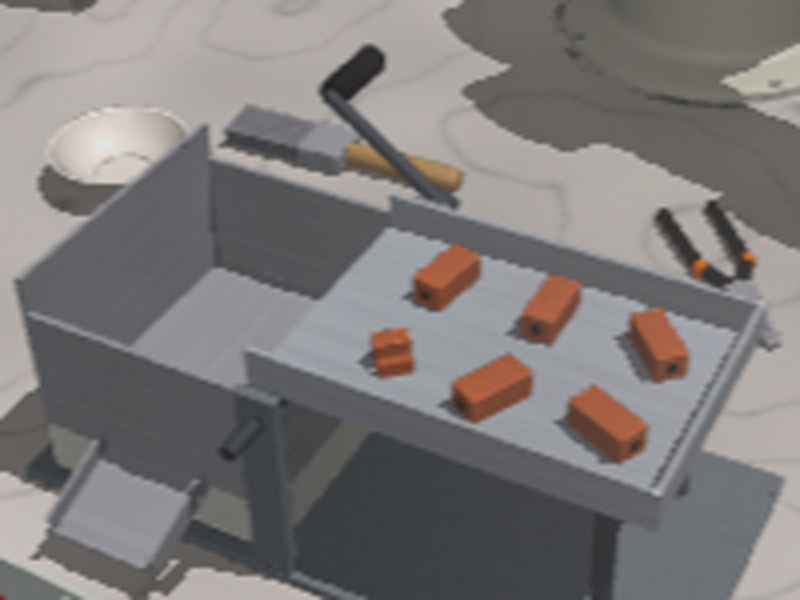

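The short bead at top-crop (248,118) and scene-crop (391,352) shows the chip step, so it is the broken one. Its yaw is near 45°, and I still need to know which pair of faces to grip, so I'll magnify it.

```bash
python3 - <<'E'
from h import *
a=cv2.imread("pics/top0.png");b=cv2.imread("pics/scene0.png")
A=cv2.resize(a[140:162,234:256],(396,396),interpolation=cv2.INTER_NEAREST)
B=cv2.resize(b[216:240,216:240],(396,396),interpolation=cv2.INTER_NEAREST)
cv2.imwrite("pics/c3.png",np.hstack([A,B]))
for cam,im,c in(("top",a,(245,151)),("scene",b,(228,228))):
    print(cam); print(im[c[1]-8:c[1]+9,c[0]-8:c[0]+9,2])
# rectified corners of tray from top crop pixels (crop/3.8+offset), wall tops z=152
for q in[(30,67),(27,262),(328,262),(330,60)]: print(ray("top",[(q[0]/3.8+180-.5,q[1]/3.8+120-.5)],152)[0].round(1))
for q in[(411,290),(436,290),(411,361),(436,361)]: print("rol",ray("top",[(q[0]/3.8+180-.5,q[1]/3.8+120-.5)],184)[0].round(1))
for z in (130,148): print(proj("scene",[[658,48,z]]),proj("top",[[658,48,z]]))
E
```

```text
top
[[139 138 138 138 138 139 139 140 140 140 139 140 141 140 141 141 141]
 [140 139 139 139 141 141 139 138 141 139 138 141 141 140 141 139 139]
 [136 137 140 138 139 138 140 138 137 138 138 138 139 138 137 139 140]
 [138 137 139 140 138 138 138 138 137 138 138 140 139 139 139 137 139]
 [136 138 138 136 137 137 135 141 146 134 120 138 137 137 136 136 136]
 [139 138 138 142 141 140 145 142 124 157 150 119 140 142 140 141 140]
 [139 140 141 143 142 145 150 145 150 154 155 147  83 113 145 139 144]
 [144 140 143 143 147 150 147 149 151 148 154 151  73 103 145 144 143]
 [143 142 140 133 141 152 148 150 151 154 151  89  70  88 113 143 145]
 [141 143 141 134 116 125 157 151 155 150  76  57  75  97 138 142 141]
 [139 140 138 138 128  94 121 159 152  76  41  77  97 135 139 140 139]
 [137 139 139 141 136 125 104 108  87  58  72  97 135 140 139 140 137]
 [140 138 139 139 141 141 129  88  61  96 137 136 140 140 139 140 139]
 [140 139 141 142 140 140 143 136 135 137 144 144 141 143 142 143 144]
 [139 141 142 138 142 140 142 142 142 142 140 142 141 141 141 142 142]
 [139 139 138 140 141 140 140 1
[... 921 characters left out ...]
141 135 121 114 114 115 114 114 131 148 153 153]
 [155 127 131 136 108 108 114 115 117 118 117 115 115 134 151 154 154]
 [151 152 124  89 103 114 116 117 119 120 125 134 139 150 158 158 157]
 [155 154 152 151 134 128 137 143 153 158 158 159 159 159 158 158 157]
 [155 154 155 154 153 152 152 153 155 155 157 158 157 157 158 159 159]
 [157 156 155 155 154 154 153 153 152 152 154 155 156 156 156 157 158]]
[700.5 216.7 152. ]
[546.  216.8 152. ]
[542.6 -11.5 152. ]
[703.6 -16.8 152. ]
rol [514.3 -70.9 184. ]
rol [514.  -89.4 184. ]
rol [461.5 -69.1 184. ]
rol [461.2 -87.5 184. ]
[[229.20825443 230.25548464]] [[244.80109345 152.45475313]]
[[228.91178399 223.96774891]] [[244.73484537 150.71189338]]
```

View pics/c3.png

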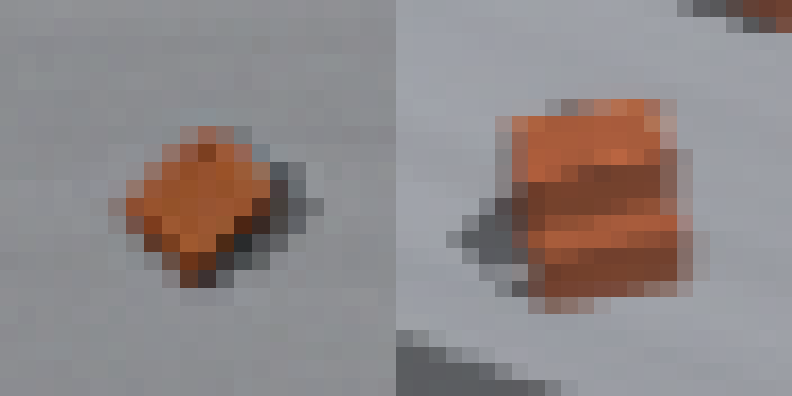

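```bash
cat > fit.py <<'E'
from h import *
from scipy.optimize import differential_evolution
im={"top":cv2.imread("pics/top0.png"),"scene":cv2.imread("pics/scene0.png")}
ctr={"top":(245,151),"scene":(228,227)}
def box(x0,x1,h): return [[x,y,z] for x in(x0,x1) for y in(-10,10) for z in(0,h)]
B=[np.array(box(-9,3,18.)),np.array(box(3,9,9.))]
obs={}
for c in im:
    u,v=ctr[c];p=im[c][v-11:v+12,u-11:u+12].astype(int)
    obs[c]=np.clip((p[:,:,2]-p[:,:,0]-10)/50.,0,1)   # redness
S=8
def ren(c,x,y,t):
    m=np.zeros((23*S,23*S),np.uint8);R=np.array([[np.cos(t),-np.sin(t)],[np.sin(t),np.cos(t)]])
    for b in B:
        q=b.copy();q[:,:2]=b[:,:2]@R.T+[x,y];q[:,2]+=130
        h=cv2.convexHull(((proj(c,q)-np.array(ctr[c])+11.5)*S).astype(np.int32));cv2.fillConvexPoly(m,h,1)
    return cv2.resize(m.astype(np.float32),(23,23),interpolation=cv2.INTER_AREA)
def cost(p): return ((ren("top",p[0],p[1],p[2])-obs["top"])**2).sum()+((ren("scene",p[0]+p[3],p[1]+p[4],p[2])-obs["scene"])**2).sum()
if __name__=="__main__":
    for lo in(-np.pi/4,np.pi/4*1,-3*np.pi/4,3*np.pi/4) :
        r=differential_evolution(cost,[(645,672),(36,60),(lo-.2,lo+np.pi/2+.2),(-6,6),(-6,6)],maxiter=30,popsize=8,seed=1);print(r.x.round(2),np.degrees(r.x[2]).round(1),round(r.fun,2))
E
timeout 300 python3 fit.py
python3 - <<'E'
from h import *
d=ray("scene",[(223,227.1),(232.3,226)],148); print("high edge yaw",np.degrees(np.arctan2(*(d[1]-d[0])[1::-1])))
d=ray("scene",[(225,231.9),(233.2,230.1)],139); print("low edge yaw",np.degrees(np.arctan2(*(d[1]-d[0])[1::-1])))
d=ray("scene",[(224.1,234.2),(233.8,233.6)],130); print("bot edge yaw",np.degrees(np.arctan2(*(d[1]-d[0])[1::-1])))
E
```

```text
high edge yaw 127.0774636265298
low edge yaw 135.24651175163024
bot edge yaw 122.07074371282862Traceback (most recent call last):
  File "fit.py", line 21, in <module>
    r=differential_evolution(cost,[(645,672),(36,60),(lo-.2,lo+np.pi/2+.2),(-6,6),(-6,6)],maxiter=30,popsize=8,seed=1);print(r.x.round(2),np.degrees(r.x[2]).round(1),round(r.fun,2))
    return fun(*args, **kwargs)
    ret = solver.solve()
    next(self)
    ~~~~^^^^^^
    energy = self.func(parameters)
    return self.f(x, *self.args)
           ~~~~~~^^^^^^^^^^^^^^^
  File "fit.py", line 18, in cost
    def cost(p): return ((ren("top",p[0],p[1],p[2])-obs["top"])**2).sum()+((ren("scene",p[0]+p[3],p[1]+p[4],p[2])-obs["scene"])**2).sum()
                                                                            ~~~^^^^^^^^^^^^^^^^^^^^^^^^^^^^^^^^^^
  File "fit.py", line 16, in ren
    h=cv2.convexHull(((proj(c,q)-np.array(ctr[c])+11.5)*S).astype(np.int32));cv2.fillConvexPoly(m,h,1)
                       ~~~~^^^^^
  File "h.py", line 9, in proj
    P=optics.camera_params(cam);K=np.array(P["K"]);T=np.linalg.inv(np.array(P["world_from_camera"]))
ValueError: time passes only in moves, steps and waits
```

The fit puts the broken bead at about (661.4, 48), yaw 38°, with the chip towards (+x,+y). The fit cost is about 8, against 19 or more for the other orientations. The roller's centre should be near (484.5, -80, 184), and the tray's centre line is x≈624.

```bash
cat > to.py <<'E'
# usage: to.py x y z heading_deg(of tool y) [mm/row] : rows needed, tool-down assumed
import sys,numpy as np
from scipy.spatial.transform import Rotation as R
from station import manip
s=manip.sense();T=R.from_rotvec(s["tcp_rot"]);x,y,z,h=map(float,sys.argv[1:5]);v=float(sys.argv[5]) if len(sys.argv)>5 else 60
hd=np.radians(h);yy=np.array([np.cos(hd),np.sin(hd),0]);zz=np.array([0,0,-1.]);G=R.from_matrix(np.c_[np.cross(yy,zz),yy,zz])
d=T.inv().apply(np.array([x,y,z])-s["position"])/250;w=(T.inv()*G).as_rotvec()/(np.pi/2)
n=int(np.ceil(np.linalg.norm(d)*250/v));m=int(np.ceil(np.linalg.norm(w)*90/10.5))
print("t",round(s["t"],2),"pos",s["position"].round(1),"j",s["joint_positions"].round(2),"shift total",d.round(4),"rows",n,"each",(d/max(n,1)).round(4),"turn total",w.round(4),"rows",m,"each",(w/max(m,1)).round(4))
E
python3 to.py 661.4 48 200 -52
```

```text
t 0.7 pos [214.8 586.9 213.9] j [ 1.12  0.49  1.35  0.    1.3  -0.1 ] shift total [-2.4185 -1.4106  0.0556] rows 12 each [-0.2015 -0.1176  0.0046] turn total [-0.     -0.      1.3545] rows 12 each [-0.     -0.      0.1129]
```

Request:
step_arm --deltas '[[[-0.2,-0.117,0,0,0,0,-0.2],[-0.2,-0.117,0,0,0,0,-0.2],[-0.2,-0.117,0,0,0,0,-0.2],[-0.2,-0.117,0,0,0,0,-0.2],[-0.2,-0.117,0,0,0,0,-0.2],[-0.2,-0.117,0,0,0,0,-0.2],[-0.2,-0.117,0,0,0,0,-0.2],[-0.2,-0.117,0,0,0,0,-0.2]]]'

```text
t: 1.7
position: [511.1, 228.1, 214.1]
tcp_rot: [0.548, 3.093, 0.0]
ft_force: [0.8, 0.9, 0.7]
opening: 36.6
grip_force: 0.0
```

Request:
step_arm --deltas '[[[-0.2,-0.117,0,0,0,0,-0.2],[-0.2,-0.117,0,0,0,0,-0.2],[-0.2,-0.117,0,0,0,0,-0.2],[0,0,0,0,0,0.113,-0.2],[0,0,0,0,0,0.113,-0.2],[0,0,0,0,0,0.113,-0.2],[0,0,0,0,0,0.113,-0.2],[0,0,0,0,0,0.113,-0.2]]]'

```text
t: 2.7
position: [620.7, 95.8, 213.9]
tcp_rot: [1.831, 2.553, 0.0]
ft_force: [1.1, 0.3, -0.7]
opening: 36.5
grip_force: 0.0
```

Request:
step_arm --deltas '[[[0,0,0,0,0,0.113,-0.2],[0,0,0,0,0,0.113,-0.2],[0,0,0,0,0,0.113,-0.2],[0,0,0,0,0,0.113,-0.2],[0,0,0,0,0,0.113,-0.2],[0,0,0,0,0,0.113,-0.2],[0,0,0,0,0,0.11,-0.2]]]'

```text
t: 3.58
position: [620.7, 95.8, 213.9]
tcp_rot: [2.972, 1.018, -0.0]
ft_force: [0.2, 0.2, -0.2]
opening: 36.2
grip_force: 0.0
```

```bash
python3 to.py 661.4 48 160 -52
```

```text
t 3.58 pos [620.7  95.8 213.9] j [ 0.06  0.5   1.34 -0.    1.31  0.97] shift total [0.0116 0.2507 0.2156] rows 2 each [0.0058 0.1254 0.1078] turn total [-0.      0.     -0.0022] rows 1 each [-0.      0.     -0.0022]
```

Request:
step_arm --deltas '[[[0.006,0.125,0,0,0,0,-0.2],[0.006,0.125,0,0,0,0,-0.2],[0,0,0.1,0,0,0,-0.2],[0,0,0.1,0,0,0,-0.2],[0,0,0,0,0,0,-0.2]]]'

```text
t: 4.2
position: [660.5, 48.4, 162.3]
tcp_rot: [-2.968, -1.026, 0.005]
ft_force: [0.8, 0.2, 0.5]
opening: 36.5
grip_force: 0.0
```

```bash
python3 to.py 661.4 48 133 -52; python3 - <<'E'
from h import *
b=optics.get_image("scene");a=optics.get_image("top")
cv2.imwrite("pics/g1.png",np.hstack([cv2.resize(b[190:270,190:290],(400,320),interpolation=cv2.INTER_CUBIC),cv2.resize(a[125:205,190:290],(400,320),interpolation=cv2.INTER_CUBIC)]))
E
```

```text
t 4.2 pos [660.5  48.4 162.3] j [-0.02  0.6   1.3  -0.    1.25  0.89] shift total [0.002  0.0037 0.1171] rows 1 each [0.002  0.0037 0.1171] turn total [-0.0014  0.0017  0.0014] rows 1 each [-0.0014  0.0017  0.0014]
```

View pics/g1.png

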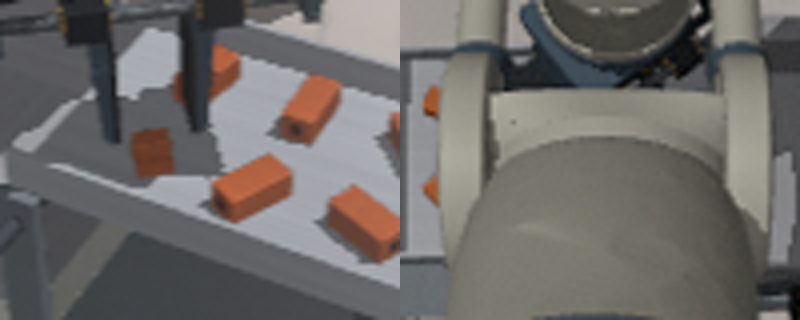

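The fingers stand either side of the chipped bead at crop (152,152), tips at (112,140) and (200,128), and no other bead is in the way. I'll go down and grip.

Request:
step_arm --deltas '[[[0.002,0.003,0.04,0,0,0,-0.2],[0,0,0.04,0,0,0,-0.2],[0,0,0.037,0,0,0,-0.2],[0,0,0,0,0,0,-0.2],[0,0,0,0,0,0,-1],[0,0,0,0,0,0,-1],[0,0,0,0,0,0,-1],[0,0,0,0,0,0,-1]]]' --newtons 10

```text
t: 5.3
position: [662.7, 48.2, 135.0]
tcp_rot: [2.969, 1.026, 0.001]
ft_force: [0.3, -0.3, 2.4]
opening: 19.8
grip_force: 10.0
```

Request:
step_arm --deltas '[[[0,0,-0.06,0,0,0,-1],[0,0,-0.12,0,0,0,-1],[0,0,-0.12,0,0,0,-1],[0,0,-0.12,0,0,0,-1],[0,0,0,0,0,0,-1]]]'

```text
t: 5.92
position: [663.8, 48.2, 243.2]
tcp_rot: [2.968, 1.026, 0.008]
ft_force: [-0.6, -0.1, 0.0]
opening: 19.9
grip_force: 10.0
```

```bash
python3 to.py 442 -330 240 -52 50
```

```text
t 5.92 pos [663.8  48.2 243.2] j [-0.02  0.53  1.2   0.    1.41  0.89] shift total [-1.6321  0.6421  0.0085] rows 9 each [-0.1813  0.0713  0.0009] turn total [ 0.0021 -0.0026  0.0015] rows 1 each [ 0.0021 -0.0026  0.0015]
```

Request:
step_arm --deltas '[[[-0.18,0.071,0,0,0,0,-1],[-0.18,0.071,0,0,0,0,-1],[-0.18,0.071,0,0,0,0,-1],[-0.18,0.071,0,0,0,0,-1],[-0.18,0.071,0,0,0,0,-1],[-0.18,0.071,0,0,0,0,-1],[-0.18,0.071,0,0,0,0,-1],[-0.18,0.071,0,0,0,0,-1]]]'

```text
t: 6.92
position: [465.9, -286.9, 239.6]
tcp_rot: [-2.969, -1.026, 0.0]
ft_force: [1.3, -0.2, -0.2]
opening: 20.1
grip_force: 10.0
```

Request:
step_arm --deltas '[[[-0.18,0.07,0,0,0,0,-1],[0,0,0.2,0,0,0,-1],[0,0,0.2,0,0,0,-1],[0,0,0.2,0,0,0,-1],[0,0,0,0,0,0,-1],[0,0,0,0,0,0,-1]]]'

```text
t: 7.68
position: [443.0, -327.8, 91.2]
tcp_rot: [2.968, 1.026, 0.001]
ft_force: [0.5, -1.2, 0.2]
opening: 20.0
grip_force: 10.0
```

```bash
python3 to.py 442 -330 18 -52 50;python3 - <<'E'
from h import *
optics.get_image("top")
print(search_frame("dish","top"),proj("top",[[442,-330,32]]))
E
```

```text
t 7.67 pos [ 443.  -327.8   91.2] j [-0.75  0.54  1.66 -0.    0.93  0.16] shift total [-0.0086  0.0039  0.2928] rows 2 each [-0.0043  0.002   0.1464] turn total [ 0.0008 -0.0001  0.0015] rows 1 each [ 0.0008 -0.0001  0.0015]
[] [[365.24690529 225.49025832]]
```

Request:
step_arm --deltas '[[[-0.009,0.004,0.1,0,0,0,-1],[0,0,0.1,0,0,0,-1],[0,0,0.05,0,0,0,-1],[0,0,0.04,0,0,0,-1],[0,0,0,0,0,0,-1],[0,0,0,0,0,0,-1],[0,0,0,0,0,0,-0.4],[0,0,0,0,0,0,-0.4]]]'

```text
t: 8.78
position: [441.4, -329.6, 17.5]
tcp_rot: [2.969, 1.026, 0.0]
ft_force: [-0.5, 0.8, 0.4]
opening: 27.7
grip_force: 0.0
```

Request:
step_arm --deltas '[[[0,0,0,0,0,0,-0.4],[0,0,-0.05,0,0,0,-0.4],[0,0,-0.15,0,0,0,-0.4],[0,0,-0.2,0,0,0,-0.4],[0,0,-0.2,0,0,0,-0.4],[0,0,-0.2,0,0,0,-1],[0,0,0,0,0,0,-1],[0,0,0,0,0,0,-1]]]'

```text
t: 9.78
position: [441.0, -329.3, 217.3]
tcp_rot: [2.969, 1.026, 0.0]
ft_force: [-0.1, -0.9, -0.0]
opening: 1.3
grip_force: 0.0
```

```bash
python3 to.py 484 -80 260 0 50; python3 - <<'E'
from h import *
b=optics.get_image("scene");a=optics.get_image("top")
cv2.imwrite("pics/g2.png",np.hstack([cv2.resize(b[140:290,120:320],(400,300),interpolation=cv2.INTER_CUBIC),cv2.resize(a[120:270,190:390],(400,300),interpolation=cv2.INTER_CUBIC)]))
E
```

```text
t 9.78 pos [ 441.  -329.3  217.3] j [-0.75  0.39  1.53  0.    1.23  0.16] shift total [ 0.751  -0.6781 -0.1709] rows 6 each [ 0.1252 -0.113  -0.0285] turn total [ 0.      0.     -0.5763] rows 5 each [ 0.      0.     -0.1153]
```

View pics/g2.png

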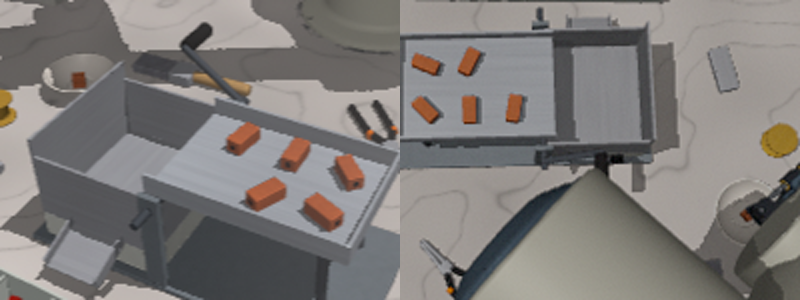

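The broken bead is in the dish (scene crop 78,80) and all five whole beads are still in the tray. Next is the lever, with fingers shut and tool y along world -y.

```bash
python3 to.py 483 -80 217 -90 50
```

```text
t 9.88 pos [ 440.7 -329.   216.2] j [-0.75  0.39  1.53  0.    1.23  0.16] shift total [ 0.748  -0.6789 -0.002 ] rows 6 each [ 0.1247 -0.1132 -0.0003] turn total [-0.0012  0.0006  0.4237] rows 4 each [-0.0003  0.0002  0.1059]
```

Request:
step_arm --deltas '[[[0.125,-0.113,0,0,0,0,-1],[0.125,-0.113,0,0,0,0,-1],[0.125,-0.113,0,0,0,0,-1],[0.125,-0.113,0,0,0,0,-1],[0.125,-0.113,0,0,0,0,-1],[0.125,-0.113,0,0,0,0,-1],[0,0,0,0,0,0.106,-1],[0,0,0,0,0,0.106,-1]]]'

```text
t: 10.88
position: [483.6, -79.6, 216.1]
tcp_rot: [-3.098, -0.513, 0.003]
ft_force: [-0.1, -0.1, -0.5]
opening: 0.6
grip_force: 0.0
```

Request:
step_arm --deltas '[[[0,0,0,0,0,0.106,-1],[0,0,0,0,0,0.106,-1],[0,0,0,0,0,0,-1],[0,0,0,0,0,0,-1]]]'

```text
t: 11.38
position: [483.8, -80.4, 216.7]
tcp_rot: [-3.141, -0.005, 0.002]
ft_force: [-0.1, -0.2, 0.0]
opening: 0.6
grip_force: 0.0
```

```bash
python3 to.py 483 -82 197 -90 50; python3 - <<'E'
from h import *
b=optics.get_image("scene")
cv2.imwrite("pics/g3.png",cv2.resize(b[110:260,150:350],(800,600),interpolation=cv2.INTER_CUBIC))
E
```

```text
t 11.38 pos [483.8 -80.4 216.7] j [-0.29  0.3   1.66 -0.    1.18  1.28] shift total [-0.0032  0.0066  0.0786] rows 1 each [-0.0032  0.0066  0.0786] turn total [-0.0002  0.0007  0.0022] rows 1 each [-0.0002  0.0007  0.0022]
```

View pics/g3.png

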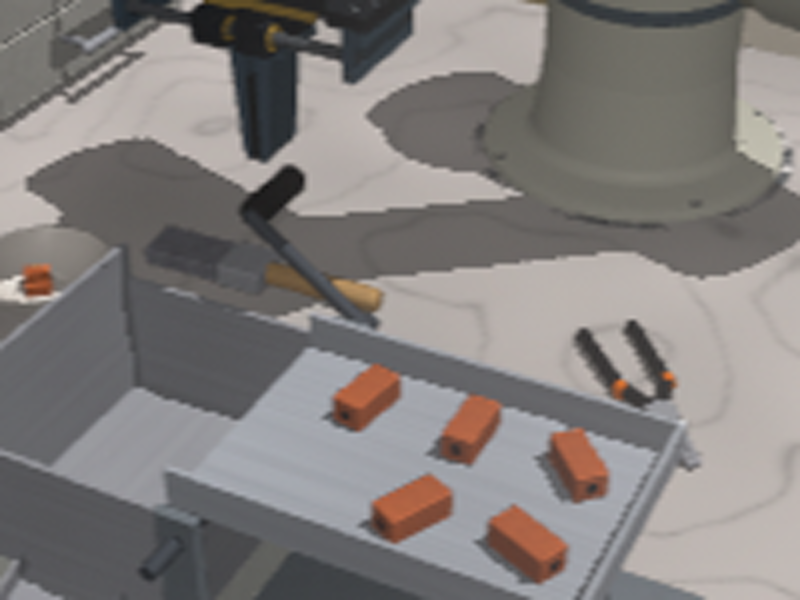

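The shut fingers (tips at crop 263,155) hang just above the roller (crop 272,192). I'll check the alignment numerically.

```bash
python3 - <<'E'
from h import *
print(proj("scene",[[483.8,-80.4,216.7],[484.5,-80,184],[458.5,-80,184],[510.5,-80,184]]).round(1))
print("tip obs",150+263/4,110+155/4)
b=optics.get_image("scene")[145:170,205:232].astype(int).max(2)
m=np.argwhere(b<45)+[145,205]; print(b[4:24:1].tolist() if 0 else m.mean(0),m.min(0),m.max(0))
from numpy import linalg
print("roller ends obs",(150+298/4,110+178/4),(150+250/4,110+205/4), "world", ray("scene",[(150+272/4,110+191/4)],184))
E
```

```text
[[217.8 147. ]
 [218.5 158.4]
 [223.7 153.8]
 [213.1 163.2]]
tip obs 215.75 148.75
[157.28971963 218.01869159] [145 211] [164 225]
roller ends obs (224.5, 154.5) (212.5, 161.25) world [[482.15309466 -82.90195839 184.        ]]
```

Request:
step_arm --deltas '[[[0,0.005,0.04,0,0,0,-1],[0,0,0.03,0,0,0,-1],[0,0,0.02,0,0,0,-1],[0,0,0,0,0,0,-1]]]'

```text
t: 11.98
position: [483.9, -81.7, 194.2]
tcp_rot: [-3.141, 0.001, 0.001]
ft_force: [-1.7, 0.6, 3.8]
opening: 0.7
grip_force: 2.0
```

```bash
python3 - <<'E'
import numpy as np
th=np.linspace(0,1.16,33);a=np.radians(35)-th
y=-95*np.cos(a);z=95*np.sin(a);i=slice(None,None,4)
print(np.c_[th[i],y[i],z[i]].round(2)); print(np.c_[-np.diff(y[i]),-np.diff(z[i])].round(2)/4/250)
E
```

```text
[[  0.   -77.82  54.49]
 [  0.14 -84.88  42.67]
 [  0.29 -90.15  29.96]
 [  0.43 -93.53  16.62]
 [  0.58 -94.95   2.93]
 [  0.72 -94.38 -10.82]
 [  0.87 -91.83 -24.34]
 [  1.01 -87.35 -37.36]
 [  1.16 -81.03 -49.59]]
[[ 0.00706  0.01182]
 [ 0.00528  0.01271]
 [ 0.00338  0.01334]
 [ 0.00142  0.01369]
 [-0.00057  0.01375]
 [-0.00255  0.01352]
 [-0.00448  0.01301]
 [-0.00631  0.01223]]
```

Contact is at z 194 with 3.8 N, as expected. I'll press along the arc.

Request:
step_arm --deltas '[[[0,0.007,0.012,0,0,0,-1],[0,0.007,0.012,0,0,0,-1],[0,0.007,0.012,0,0,0,-1],[0,0.007,0.012,0,0,0,-1],[0,0.005,0.013,0,0,0,-1],[0,0.005,0.013,0,0,0,-1],[0,0.005,0.013,0,0,0,-1],[0,0.005,0.013,0,0,0,-1]]]'

```text
t: 12.98
position: [484.6, -94.5, 170.0]
tcp_rot: [3.14, -0.0, 0.002]
ft_force: [-1.7, -6.7, 7.5]
opening: 0.2
grip_force: 3.6
```

Request:
step_arm --deltas '[[[0,0.003,0.013,0,0,0,-1],[0,0.003,0.013,0,0,0,-1],[0,0.003,0.013,0,0,0,-1],[0,0.003,0.013,0,0,0,-1],[0,0.001,0.014,0,0,0,-1],[0,0.001,0.014,0,0,0,-1],[0,0.001,0.014,0,0,0,-1],[0,0.001,0.014,0,0,0,-1]]]'

```text
t: 13.98
position: [484.4, -97.8, 142.6]
tcp_rot: [3.141, -0.001, 0.001]
ft_force: [1.3, -2.5, 3.7]
opening: 0.3
grip_force: 2.1
```

Request:
step_arm --deltas '[[[0,-0.001,0.014,0,0,0,-1],[0,-0.001,0.014,0,0,0,-1],[0,-0.001,0.014,0,0,0,-1],[0,-0.001,0.014,0,0,0,-1],[0,-0.003,0.0135,0,0,0,-1],[0,-0.003,0.0135,0,0,0,-1],[0,-0.003,0.0135,0,0,0,-1],[0,-0.003,0.0135,0,0,0,-1]]]'

```text
t: 14.98
position: [484.0, -93.6, 114.9]
tcp_rot: [-3.141, 0.001, 0.0]
ft_force: [0.7, -2.3, 2.2]
opening: 0.7
grip_force: 0.9
```

Request:
step_arm --deltas '[[[0,-0.0045,0.013,0,0,0,-1],[0,-0.0045,0.013,0,0,0,-1],[0,-0.0045,0.013,0,0,0,-1],[0,-0.0045,0.013,0,0,0,-1],[0,-0.006,0.012,0,0,0,-1],[0,-0.006,0.012,0,0,0,-1],[0,-0.006,0.012,0,0,0,-1],[0,0,0,0,0,0,-1]]]'

```text
t: 15.98
position: [484.0, -84.5, 92.9]
tcp_rot: [-3.141, 0.001, 0.001]
ft_force: [-0.3, 0.6, 1.1]
opening: 0.4
grip_force: 0.5
```

```bash
python3 - <<'E'
from h import *
b=optics.get_image("scene")
cv2.imwrite("pics/g4.png",cv2.resize(b[110:300,110:350],(758,600),interpolation=cv2.INTER_CUBIC))
E
```

```text
(no output)
```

View pics/g4.png

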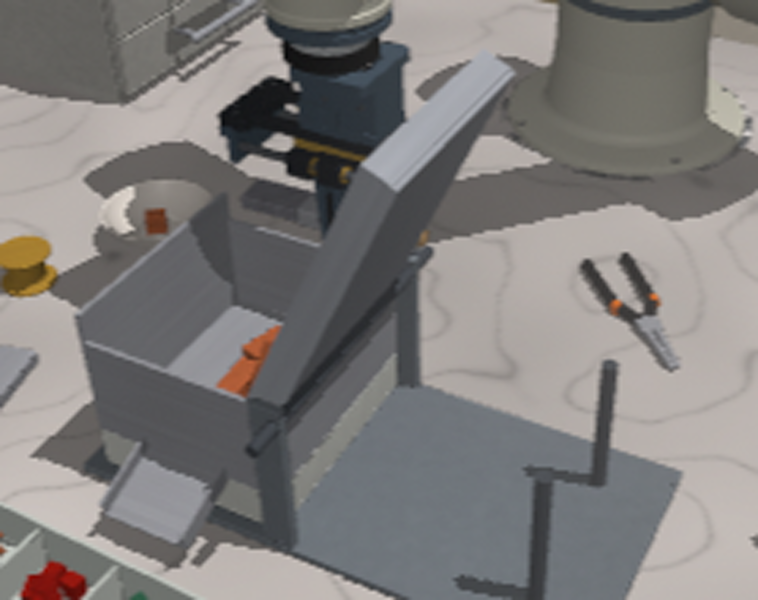

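The tray is up at about 1.1 rad and beads show in the hopper (crop 250,360). The 1.1 N force fits an empty tray. I'll press slightly more, wait, then ease back along the same arc.

Request:
step_arm --deltas '[[[0,-0.006,0.012,0,0,0,-1],[0,0,0,0,0,0,-1],[0,0,0,0,0,0,-1],[0,0,0,0,0,0,-1],[0,0.006,-0.012,0,0,0,-1],[0,0.006,-0.012,0,0,0,-1],[0,0.006,-0.012,0,0,0,-1],[0,0.006,-0.012,0,0,0,-1]]]'

```text
t: 17.02
position: [484.2, -89.3, 102.5]
tcp_rot: [3.142, -0.001, 0.001]
ft_force: [-0.2, 1.2, 2.1]
opening: 0.6
grip_force: 0.8
```

Request:
step_arm --deltas '[[[0,0.0045,-0.013,0,0,0,-1],[0,0.0045,-0.013,0,0,0,-1],[0,0.0045,-0.013,0,0,0,-1],[0,0.0045,-0.013,0,0,0,-1],[0,0.003,-0.0135,0,0,0,-1],[0,0.003,-0.0135,0,0,0,-1],[0,0.003,-0.0135,0,0,0,-1],[0,0.003,-0.0135,0,0,0,-1]]]'

```text
t: 18.02
position: [484.1, -96.7, 128.9]
tcp_rot: [3.142, -0.001, -0.0]
ft_force: [0.8, 1.5, 1.7]
opening: 0.1
grip_force: 0.9
```

Request:
step_arm --deltas '[[[0,0.001,-0.014,0,0,0,-1],[0,0.001,-0.014,0,0,0,-1],[0,0.001,-0.014,0,0,0,-1],[0,0.001,-0.014,0,0,0,-1],[0,-0.001,-0.014,0,0,0,-1],[0,-0.001,-0.014,0,0,0,-1],[0,-0.001,-0.014,0,0,0,-1],[0,-0.001,-0.014,0,0,0,-1]]]'

```text
t: 19.02
position: [484.1, -96.7, 156.9]
tcp_rot: [-3.142, 0.001, 0.0]
ft_force: [-0.1, 1.5, 1.7]
opening: 0.5
grip_force: 0.9
```

Request:
step_arm --deltas '[[[0,-0.003,-0.013,0,0,0,-1],[0,-0.003,-0.013,0,0,0,-1],[0,-0.003,-0.013,0,0,0,-1],[0,-0.003,-0.013,0,0,0,-1],[0,-0.006,-0.012,0,0,0,-1],[0,-0.006,-0.012,0,0,0,-1],[0,-0.006,-0.012,0,0,0,-1],[0,-0.006,-0.012,0,0,0,-1]]]'

```text
t: 20.02
position: [484.1, -87.5, 181.8]
tcp_rot: [-3.141, 0.001, 0.0]
ft_force: [0.1, 0.8, 2.3]
opening: 0.2
grip_force: 0.9
```

Request:
step_arm --deltas '[[[0,-0.007,-0.011,0,0,0,-1],[0,-0.006,-0.01,0,0,0,-1],[0,-0.004,-0.006,0,0,0,-1],[0,0,-0.004,0,0,0,-1],[0,0,-0.004,0,0,0,-1],[0,0,-0.004,0,0,0,-1],[0,0,-0.004,0,0,0,-1],[0,0,-0.004,0,0,0,-1]]]'

```text
t: 21.02
position: [484.1, -83.4, 193.5]
tcp_rot: [-3.142, 0.001, 0.0]
ft_force: [0.5, 1.5, 1.5]
opening: 0.5
grip_force: 0.9
```

Request:
step_arm --deltas '[[[0,0,-0.05,0,0,0,-1],[-0.1,0,-0.2,0,0,0,-1],[-0.15,0,-0.2,0,0,0,-1],[0,0.2,0,0,0,0,-1],[0,0.2,0,0,0,0,-1],[0,0.2,0,0,0,0,-1],[0,0.2,0,0,0,0,-1],[0,0,0,0,0,0,-1]]]'

```text
t: 22.02
position: [421.2, -286.4, 306.3]
tcp_rot: [3.141, -0.006, 0.0]
ft_force: [0.2, 0.3, -0.9]
opening: 0.6
grip_force: 0.0
```

```bash
python3 - <<'E'
from h import *
b=optics.get_image("scene");a=optics.get_image("top")
cv2.imwrite("pics/g5.png",np.hstack([cv2.resize(b[140:290,120:320],(400,300),interpolation=cv2.INTER_CUBIC),cv2.resize(a[120:270,190:390],(400,300),interpolation=cv2.INTER_CUBIC)]))
E
```

```text
(no output)
```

View pics/g5.png

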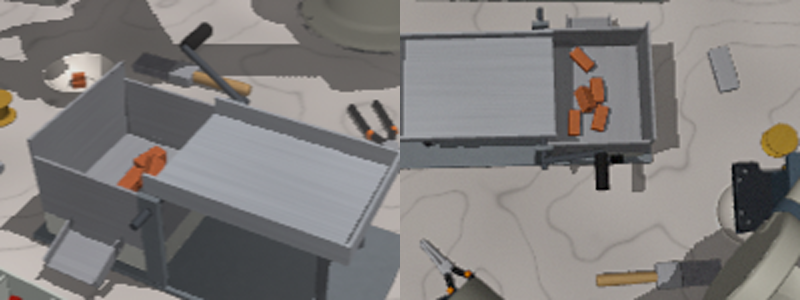

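All five whole beads lie in the hopper (top crop 582,58; 597,88; 585,98; 574,122; 600,118). The tray is level and empty, the broken bead is in the dish, and the arm is clear of everything.

```bash
python3 -c "
from station import job_done
print(job_done())"
```

```text
the job is handed in; nothing more can be done
None
```

The job is handed in: in the last pictures the broken bead is in the dish, all five whole beads are in the hopper and the tray is back level; no verdict was returned.

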